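# Centre the check weight on the kitchen scale

### The job

The round steel check weight stands off to one side on the weighing plate of the bench scale. Tap it gently on its side, from one side and from the opposite side as needed, until it stands centred on the cross-and-ring mark engraved on the plate and the floating plate itself also stands midway in its frame, with equal gaps left and right. Move the weight only by light taps (under 10 N) on its round side: do not press on its top, tip it or touch the scale, and leave the other kitchen things alone.

Things in the scene. Friction and masses are not known exactly. Their poses are not given: they have to be found in the camera images.
- weight: Solid round steel check weight: a plain disc, diameter 96 mm, height 36 mm (too wide to grip), about 0.65 kg, with a turned groove and a 12 mm brass plug in its top. Loose on the plate. Origin: centre of its underside; z up. Sliding it over the plate takes 3 to 5 N, differing from run to run.
- mark (a point): Centre of the mark engraved on the flat steel plate (220 mm along x, 256 mm along y): thin dark lines along both axes and a ring of diameter 112 mm, so 8 mm of plate show all round between a centred weight and the ring. Lies on the plate's upper face, 84 mm above the table, and moves with the plate. Axes as the scale's: the plate floats along y; z up.
- scale: White bench scale fixed to the table, with all its parts. Frame 250 mm (x) by 320 mm (y), rim 80 mm high, 4 mm lower than the plate; dark gaps of 16 mm at the plate's two y ends when it is midway, 3 mm at its x ends. Key panel 42 mm high, 40 mm deep, on the -x side. Origin: centre of the underside, below the mark's midway place.
- plate (a joint): Shift of the floating plate along the scale's +y, m; 0 = midway, stops at +-0.014. Springs of 300 N/m towards 0, dry friction 1.2 N, plate 0.5 kg. Pushing the weight along y first carries the plate along 6 to 12 mm, then the weight slides on it; let go, the plate springs back only to about 4 mm. Pushed back with under 2 N, weight and plate move as one. No motion along x.
- pan: Bystander: open steel pan 176 x 108 x 65 mm. Origin: centre of its underside.
- jar: Bystander: clear plastic jar with white cap, 72 mm in diameter, 110 mm high. Origin: centre of its underside.
- bowl: Bystander: steel bowl 120 mm in diameter, 50 mm high. Origin: centre of its underside.
- tub: Bystander: closed white plastic tub with a lid, 54 x 164 mm, 41 mm high. Origin: centre of its underside.
Things that resemble listed ones, but are neither listed nor needed, are in the scene too. What is shaped like the weight but red is not meant.

How it is judged:
At the end, for the whole second after the job is handed in: The weight lies flat and at rest on the plate with its centre within 3 mm of the mark, and the plate is within 2.2 mm of midway in its frame (horizontal distance between weight and mark below 0.003 m and value of joint plate between -0.0022 and 0.0022 m and z of weight in the frame of mark between -0.002 and 0.002 m and angle between weight's own z axis and vertical below 0.05 rad and linear speed of weight below 0.005 m/s); the robot touches nothing.
It fails at once if the weight is hit or pushed with more than 10 N (contact force between any of the fingers, the arm and weight above 10 N).
It fails at once if the fingers press on the top of the weight (contact force between the fingers and weight above 0.5 N and z of the grasp point in the frame of weight above 0.053 m).
It fails at once if the weight is tipped or lifted (angle between weight's own z axis and vertical above 0.15 rad or z of weight in the frame of mark above 0.006 m).
It fails at once if a bystander is moved (distance of any of pan, jar, bowl, tub from where it was at the start of the episode above 0.01 m).
It fails at once if the robot touches the plate or another part of the scale with more than 1 N (contact force between any of the fingers, the arm and scale above 1 N).
It also fails if it takes over 64 s, if anything falls off the work surface, if the arm or the gripper's body presses on something with over 40 N, if the wrist force passes 120 N, or if a joint passes its speed limit or range.

### The arm

A 6-joint arm with a two-finger parallel gripper is mounted at the origin on the work surface. World frame = base frame: x ahead of the robot, y to its left, z up, the work surface at z = 0. Lengths are in m, angles in rad, forces in N, time in s.
With the tool pointing down it reaches from about 0.325 to 0.75 m from the base axis. Payload 7.6 kg.
Tool frame: the origin (TCP) lies midway between the tips of the shut fingers; the grasp point (between the pads) lies 19 mm behind it; z points along the fingers, y is the direction in which the jaws open and shut (so a half turn about z gives the same grasp; the last joint's range is limited). The gripper opens to 85 mm and grips with 20 to 120 N. Pads are 22 mm wide; open, the fingers measure 114 mm over their backs; the gripper's body (76 mm by 85 mm) begins 54 mm behind the grasp point. The pads swing forward as they close: fully open they stand 13 mm farther back than shut.
Start: joints at [1.112, 0.052, 1.401, -0, 1.689, -0.07], TCP at [0.199, 0.486, 0.231] pointing down, gripper open.
Joint ranges: [-2.9, 2.9], [-0.91, 2.17], [0.12, 2.37], [-1.06, 4.2], [0.26, 2.73], [-2.93, 2.93]. Speed limits (rad/s): [2.57, 2.57, 3.01, 3.14, 3.14, 3.14].

### API

Orientations are given as a unit quaternion [x, y, z, w].
In Python, from station import state, camera, get_calibration, sign_off, spot_in, silhouettes gives the robot as it stands.
- The arm moves only by the tool arm_command, never from a script. Its arguments are lists of equal length, an entry for each row: "dp": the shift along the tool's x, y, z scaled (see below), a list of three; "roll": the turn about the tool's z scaled (see below); "gripper": the closure, from 0 (fully open) to 1 (shut). In form: {"dp": [[tx, ty, tz], ...], "roll": [roll, ...], "gripper": [gripper, ...]}. A call has 1 to 12 rows; each row is the pose to reach, as a shift and turn from the pose commanded when the call began, along the tool's axes at that moment; what a row does not reach only later rows make up. The controller multiplies each number of a shift by 0.75 m and each number of a turn by 60 degrees. A row lasts 1/12 s, in which the tool goes at most 41.7 mm and 7.16 degrees, less where a joint would pass 70% of its speed; a pose out of reach is approached as far as the arm can. A call with a number of a shift or a turn outside -1 to 1 is refused whole. A call with a gripper value outside its range is refused whole. The fingers move at their own pace and stop on an object; the grip force is fixed at half the most. Time passes only in rows, so rows that repeat a pose let the fingers close. It gives the time, the measured TCP pose, the force and the opening at its end, in the units of the state.
- state(): the state, without advancing time (a new reading comes with each control period).
- camera(name): name is "side" or "top"; returns (picture, depth): 420x560x3 uint8, blue, green, red; 420x560 float32, m along the optical axis (not along the pixel's ray), 0 where there is no reading.
- get_calibration(name): a dict with "fov_y" (degrees; the focal length in pixels is half the picture's height over the tangent of half this angle, whatever the lens; pixels are square), "cx", "cy" (the principal point, pixels), "pose" (4x4, takes a point from camera to world coordinates). Camera axes: x right, y down, z forward; pixel columns grow to the right and rows downward; lengths in m; the calibration is good to about 2 mm. A picture is of the moment at which its call begins. get_calibration takes no time and is no camera call.
- sign_off(): hands the job in, once; it reports no verdict.
Trained networks look in the newest picture that a camera, given by its name, has taken for a name from the list of things; names that differ only in an ending like _2 or _b are one class to them, and where a whole thing is asked for, a point or a joint stands for the part that bears it (a point fixed in the world has none). Each returns a list of dicts, best first, with "p" (0 to 1); they miss things now and then, are a little off and sometimes report something else, mostly with a low value. They report only what shows in the picture. A call takes as long as a camera call. They do not tell look-alikes from the thing itself.
- spot_in(name, camera): "centre" ([x, y, z] in m, in world coordinates, good to about 4 mm: the middle of the surface that is visible of it).
- silhouettes(name, camera): "mask" (420x560 bool, what is visible of it).
The state is a dict: "t": time; "joints": joint angles; "dq": joint speeds; "tau": joint torques, N m; "position": TCP position; "ee_rot": TCP orientation; "wrist_force": force on the tool from outside, world axes, zero at the start; "wrist_torque": the same for the moment, N m; "width": finger opening in m.
Only numpy, scipy, OpenCV 4.12 (cv2) and the standard library are available. Lean on these libraries where they do the work, as an engineer would, in place of code of your own. Each camera call takes 0.05 s, during which the arm holds its last target. There are 200 camera calls.

## Working session

There is one attempt and no reset: what is moved stays moved. The work goes in short steps, Python scripts to look and compute and a tool call to move; the robot and the scene stay as the last step left them, time stands still between calls to the robot, and variables do not carry over. Pictures are saved under pics/ and viewed, about 8 in all and at most 12, crops included, and the job is handed in when it is done.

Besides the shell and the picture viewer there is one more tool, called after "Request:" in YAML: its name, and indented under it one key for each argument. arm_command: Moves the arm, as the interface text tells. Its arguments: {"type":"object","properties":{"dp":{"type":"array"},"roll":{"type":"array"},"gripper":{"type":"array"}},"required":["dp","roll","gripper"]}

```bash
mkdir -p pics; cat > h.py <<'E'
import numpy as np,cv2
from station import *
def K(n):
    c=get_calibration(n);f=210/np.tan(np.radians(c["fov_y"])/2);return f,c["cx"],c["cy"],np.array(c["pose"])
def pix2plane(n,uv,z):
    f,cx,cy,T=K(n);uv=np.atleast_2d(uv).astype(float)
    d=np.c_[(uv[:,0]-cx)/f,(uv[:,1]-cy)/f,np.ones(len(uv))]@T[:3,:3].T
    o=T[:3,3];return o+d*((z-o[2])/d[:,2])[:,None]
def proj(n,P):
    f,cx,cy,T=K(n);p=(np.atleast_2d(P)-T[:3,3])@T[:3,:3];return np.c_[cx+f*p[:,0]/p[:,2],cy+f*p[:,1]/p[:,2]]
E
python3 - <<'E'
from h import *
for n in("top","side"):
    p,d=camera(n);cv2.imwrite(f"pics/{n}0.png",p)
    print(n,get_calibration(n))
    for k in("weight","scale","plate","pan","jar","bowl","tub"):
        print(k,[(np.round(r["centre"],3),round(r["p"],2),proj(n,r["centre"]).round()[0]) for r in spot_in(k,n)])
s=state();print(s)
E
```

```text
top {'fov_y': 50.55855965020322, 'cx': 281.72448484619014, 'cy': 201.93427287732771, 'pose': array([[ 0.02292085, -0.9829659 ,  0.18235316,  0.34668131],
       [-0.99931922, -0.02780134, -0.02425253,  0.02366193],
       [ 0.02890908, -0.18167313, -0.98293394,  1.19565768],
       [ 0.        ,  0.        ,  0.        ,  1.        ]])}
weight [(array([ 0.572, -0.086,  0.122]), 0.92, array([316., 192.])), (array([ 0.764, -0.264,  0.034]), 0.78, array([377., 133.]))]
scale [(array([ 0.532, -0.023,  0.089]), 0.87, array([289., 210.]))]
plate [(array([ 0.561, -0.018,  0.09 ]), 0.57, array([288., 198.]))]
pan [(array([0.623, 0.424, 0.003]), 0.89, array([125., 178.]))]
jar [(array([ 0.624,  0.423, -0.001]), 0.71, array([126., 178.])), (array([ 0.435, -0.373,  0.111]), 0.63, array([431., 251.]))]
bowl [(array([ 0.631, -0.397,  0.023]), 0.58, array([426., 182.]))]
tub [(array([0.356, 0.406, 0.042]), 0.84, array([118., 277.]))]
side {'fov_y': 56.528595328762954, 'cx': 278.6157536246849, 'cy': 214.60689071301016, 'pose': array([[ 0.97246166, -0.15238096,  0.17634726,  0.31778805],
       [-0.
[... 815 characters left out ...]
[212., 173.]))]
{'t': 0.8, 'joints': array([ 1.11171461e+00,  5.21765150e-02,  1.40066793e+00,  2.90372324e-05,
        1.68861008e+00, -7.02844886e-02]), 'dq': array([-2.88450936e-04, -1.50543284e-03,  5.79536026e-04, -9.70721813e-04,
        4.20805103e-05, -5.89075578e-04]), 'tau': array([-2.14204188e-04, -3.81488407e+01, -3.60301495e+01, -1.05023296e-04,
        1.24461276e-04, -7.38475734e-06]), 'position': array([0.19899062, 0.48585643, 0.23135184]), 'ee_rot': array([1.93174835e-01, 9.81164348e-01, 7.04293310e-05, 4.15126472e-06]), 'wrist_force': array([-0.24992052, -0.42653342,  0.32597788]), 'wrist_torque': array([-0.01407524,  0.00416435,  0.00301947]), 'width': 0.08531499996971839}
```

View pics/top0.png

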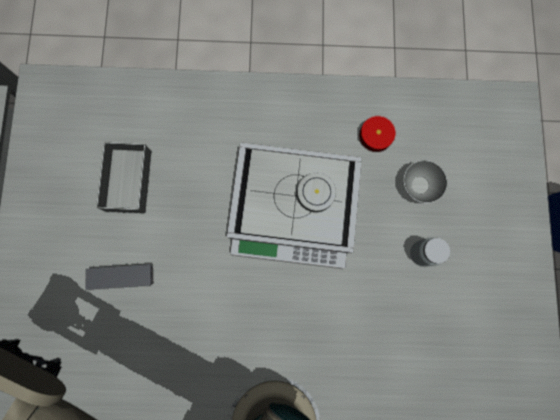

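View pics/side0.png

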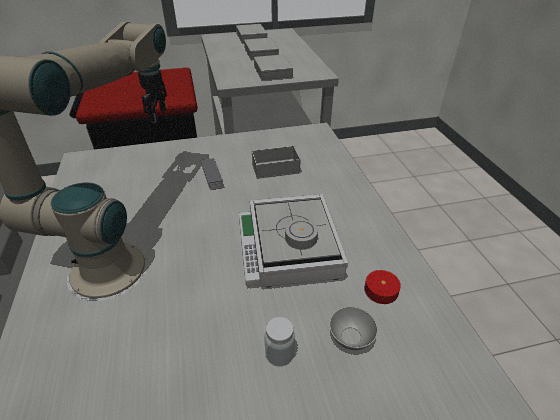

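The candidates for the weight are the steel disc on the plate at top (316,192) and the red disc at top (377,133). I choose the steel one. The plate's dark gaps lie at u≈240 and u≈352. Next I make a rectified close crop to check this and to measure.

```bash
cat >> h.py <<'E'
def rect(n,img,z,c=(0.55,-0.02),L=0.36,s=0.0006):
    # rectified: col -> -y, row -> -x ; 
    N=int(L/s);g=np.arange(N)*s-L/2
    Y,X=np.meshgrid(c[1]-g,c[0]-g)
    P=np.c_[X.ravel(),Y.ravel(),np.full(X.size,z)]
    uv=proj(n,P).astype(np.float32)
    return cv2.remap(img,uv[:,0].reshape(N,N),uv[:,1].reshape(N,N),cv2.INTER_CUBIC)
E
python3 - <<'E'
from h import *
p=np.mean([camera("top")[0].astype(np.float32) for _ in range(4)],0).astype(np.uint8)
cv2.imwrite("pics/topavg.png",p);cv2.imwrite("pics/r1.png",rect("top",p,0.084))
# brass plug
h=cv2.cvtColor(p,cv2.COLOR_BGR2HSV);roi=h[175:210,295:340]
m=((roi[...,0]>15)&(roi[...,0]<40)&(roi[...,1]>80)).astype(float)*roi[...,1]
ys,xs=np.nonzero(m);w=m[ys,xs];uv=[(xs*w).sum()/w.sum()+295,(ys*w).sum()/w.sum()+175];print(uv,len(xs),pix2plane("top",uv,0.12))
E
```

```text
[np.float64(316.4877650897227), np.float64(190.7694399129962)] 14 [[ 0.5768028  -0.08838552  0.12      ]]
```

View pics/r1.png

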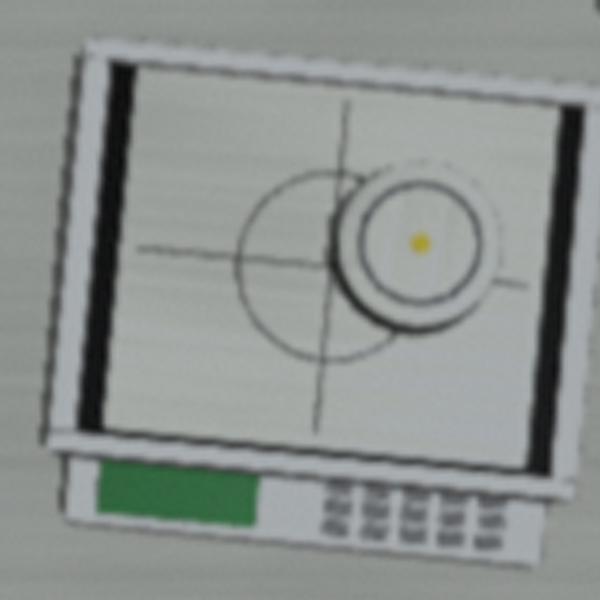

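```bash
cat >> h.py <<'E'
def warp(n,img,z,c,yaw,Lx=0.30,Ly=0.36,s=0.0005):
    gx=np.arange(int(Lx/s))*s-Lx/2; gy=np.arange(int(Ly/s))*s-Ly/2
    Y,X=np.meshgrid(gy,gx)  # rows: scale x, cols: scale y
    ca,sa=np.cos(yaw),np.sin(yaw)
    P=np.c_[(c[0]+ca*X-sa*Y).ravel(),(c[1]+sa*X+ca*Y).ravel(),np.full(X.size,z)]
    uv=proj(n,P).astype(np.float32)
    return cv2.remap(img,uv[:,0].reshape(X.shape),uv[:,1].reshape(X.shape),cv2.INTER_LINEAR).astype(np.float32),gx,gy
def cross(g,pr,a,b,lev):
    i=np.where((g>a)&(g<b))[0];q=pr[i]-lev;k=np.where(q[:-1]*q[1:]<0)[0]
    return [g[i[j]]+(g[1]-g[0])*q[j]/(q[j]-q[j+1]) for j in k]
def dip(g,pr,c,w):
    i=np.abs(g-c)<w;x=g[i];y=pr[i];e=np.r_[0:5,-5:0];base=np.polyval(np.polyfit(x[e],y[e],1),x)
    d=np.clip(base-y,0,None);d[d<0.4*d.max()]=0;return (x*d).sum()/d.sum(),d.max()
def measure(n="top",k=4,verbose=True):
    fr=[camera(n)[0].astype(np.float32) for _ in range(k)];im=np.mean(fr,0);gr=im.mean(2)
    c=np.array([0.553,-0.021]);yaw=-0.09
    sc=lambda y:(np.diff(warp(n,gr,0.084,c,y)[0][120:480].mean(0))**2).sum()
    from scipy.optimize import minimize_scalar
    yaw=minimize_scalar(lambda y:-sc(y),bounds=(-0.13,-0.05),method="bounded").x
    for _ in range(3):
        W,gx,gy=warp(n,gr,0.084,c,yaw)
        rows=np.abs(gx)<0.09
        # cross lines outside ring
        r=(np.abs(gx)>0.062)&(np.abs(gx)<0.095); v,dv=dip(gy,W[r].mean(0),0,0.012)
        q=(np.abs(gy)>0.066)&(np.abs(gy)<0.108); u,du=dip(gx,np.median(W[:,q],1),0,0.012)
        R=np.array([[np.cos(yaw),-np.sin(yaw)],[np.sin(yaw),np.cos(yaw)]]); c=c+R@[u,v]
    W,gx,gy=warp(n,gr,0.084,c,yaw);W8,_,_=warp(n,gr,0.080,c,yaw)
    pr=W[rows].mean(0);p8=W8[rows].mean(0);lev=80
    G=[cross(gy,p8,-.165,-.135,lev),cross(gy,pr,-.135,-.115,lev),cross(gy,pr,.115,.135,lev),cross(gy,p8,.135,.165,lev)]
    T,_,_=warp(n,im,0.120,c,yaw); ye=T[...,2]-T[...,0];ye=cv2.GaussianBlur(ye,(0,0),3)
    ye[np.abs(gx)>.1]=0;ye[:,np.abs(gy)>.12]=0
    d=np.where(ye>0.5*ye.max(),ye,0)
    w=np.array([(d.sum(1)*gx).sum(),(d.sum(0)*gy).sum()])/d.sum()
    # groove circle: dark ring best centre
    g2=T.mean(2);best=None;th=np.linspace(0,2*np.pi,120)
    f=lambda rad,o:cv2.remap(g2,((w[1]+o[1]+rad*np.cos(th)-gy[0])/.0005).astype(np.float32)[None],((w[0]+o[0]+rad*np.sin(th)-gx[0])/.0005).astype(np.float32)[None],cv2.INTER_LINEAR).mean()
    best=min((f(rad,(a,b)),rad,a,b) for rad in np.arange(.031,.042,.0005) for a in np.arange(-.004,.0041,.0005) for b in np.arange(-.004,.0041,.0005))
    if verbose:print("mark",c.round(4),"yaw",round(yaw,4),"resid",np.round([u,v,dv,du],5),"\ngaps",[np.round(x,4) for x in G],
      "\nweight rel (plug, mm)",(w*1e3).round(2),"groove off",np.round(best,4),"world",(c+R@w).round(4))
    try:
        a=G[1][0]-G[0][-1];b=G[3][0]-G[2][-1];print("q mm",(a-b)*500,"gap",a*1e3,b*1e3)
    except Exception as e:print(e)
    return c,yaw,w
E
python3 - <<'E'
from h import *
c,y,w=measure("top")
measure("side")
E
```

```text
mark [ 0.5598 -0.0376] yaw -0.0944 resid [ 7.400000e-04 -1.700000e-04  3.173574e+01  2.013040e+00] 
gaps [array([-0.1426]), array([-0.1287]), array([0.1283]), array([0.143])] 
weight rel (plug, mm) [ 21.54 -48.85] groove off [1.16966e+02 3.45000e-02 0.00000e+00 0.00000e+00] world [ 0.5766 -0.0883]
q mm -0.37540298673995054 gap 13.933622069445512 14.684428042925413
mark [ 0.5692 -0.0407] yaw -0.0952 resid [ 1.770000e-03 -9.400000e-04  3.247409e+01  4.597830e+01] 
gaps [array([-0.1445]), array([-0.1307]), array([0.1274, 0.1324]), array([0.1374])] 
weight rel (plug, mm) [ 11.07 -47.98] groove off [ 8.99166e+01  3.45000e-02  0.00000e+00 -5.00000e-04] world [ 0.5756 -0.0895]
q mm 4.422278447009653 gap 13.824963604117501 4.980406710098196
```

```bash
python3 - <<'E'
s=open('h.py').read()
s=s.replace("c=np.array([0.553,-0.021]);yaw=-0.09","c=np.array([0.571,-0.038]);yaw=-0.09")
s=s.replace("q=(np.abs(gy)>0.066)&(np.abs(gy)<0.108); u,du=dip(gx,np.median(W[:,q],1),0,0.012)",
"q=(np.abs(gy)>0.064)&(np.abs(gy)<0.112)&(np.abs(gy-wy)>0.054); u,du=dip(gx,W[:,q].mean(1),0,0.008)")
s=s.replace("def measure(n=\"top\",k=4,verbose=True):","def measure(n=\"top\",k=4,verbose=True,wy=0):")
open('h.py','w').write(s)
E
python3 - <<'E'
from h import *
c,y,w=measure("top",wy=-.05)
measure("side",wy=-.05)
E
```

```text
mark [ 0.5704 -0.0385] yaw -0.0946 resid [-1.000000e-05  3.000000e-05  3.455942e+01  2.980601e+01] 
gaps [array([-0.1427]), array([-0.1288]), array([0.1282]), array([0.1429])] 
weight rel (plug, mm) [ 10.88 -48.95] groove off [1.167278e+02 3.450000e-02 0.000000e+00 0.000000e+00] world [ 0.5766 -0.0883]
q mm -0.37357356984614454 gap 13.96908058950938 14.71622772920167
mark [ 0.5692 -0.0405] yaw -0.0943 resid [-1.000000e-05  0.000000e+00  3.422353e+01  3.847117e+01] 
gaps [array([-0.1447]), array([-0.1308]), array([0.1272, 0.1323]), array([0.1372])] 
weight rel (plug, mm) [ 10.98 -48.15] groove off [ 8.98584e+01  3.45000e-02  0.00000e+00 -5.00000e-04] world [ 0.5756 -0.0895]
q mm 4.429424656745576 gap 13.839120701763823 4.980271388272673
```

```bash
cat >> h.py <<'E'
MARK=np.array([.5704,-.0385]);YAW=-.0946   # mark at plate midway, top-camera frame
EX=np.array([np.cos(YAW),np.sin(YAW)]);EY=np.array([-EX[1],EX[0]])
def go(sx,sy,z,ang):  # scale coords rel. to mark (m); ang = world angle of tool x, deg -> scaled dp, roll
    from scipy.spatial.transform import Rotation as R
    s=state();r=R.from_quat(s["ee_rot"]).as_matrix();t=np.r_[MARK+sx*EX+sy*EY,z]
    a=np.degrees(np.arctan2(r[1,0],r[0,0]));ro=-((ang-a+180)%360-180)
    rel=s["position"][:2]-MARK
    print("t",s["t"],"tool at scale mm",round(rel@EX*1e3,2),round(rel@EY*1e3,2),"z",s["position"][2].round(4),"ang",a.round(2),"tilt",r[2,2].round(5),"F",s["wrist_force"].round(2),"w",s["width"])
    print("dp",(r.T@(t-s["position"])/.75).round(4),"roll",round(ro/60,4))
E
python3 -c "
from h import *
go(.0109+.080,-.0485,.16,84.58)"
```

```text
t 1.8 tool at scale mm -419.27 486.92 z 0.2313 ang 157.72 tilt -1.0 F [ 0.29 -0.71  0.83] w 0.08529548109270432
dp [-0.858 -0.486  0.095] roll 1.2191
```

Request:
arm_command:
  dp:
    - [-0.858,-0.486,0]
    - [-0.858,-0.486,0]
    - [-0.858,-0.486,0]
    - [-0.858,-0.486,0]
    - [-0.858,-0.486,0]
    - [-0.858,-0.486,0]
    - [-0.858,-0.486,0]
    - [-0.858,-0.486,0]
    - [-0.858,-0.486,0]
    - [-0.858,-0.486,0]
    - [-0.858,-0.486,0]
    - [-0.858,-0.486,0]
  roll: [1,1,1,1,1,1,1,1,1,1,1,1]
  gripper: [1,1,1,1,1,1,1,1,1,1,1,1]

```text
t: 2.8
position: [0.5091, 0.0909, 0.2315]
ee_rot: [0.658, 0.753, 0.0, 0.0]
wrist_force: [0.2, 0.6, 1.2]
width: -0.0001
```

```bash
python3 -c "
from h import *
go(.0109+.080,-.0485,.16,84.58)"
```

```text
t 2.8 tool at scale mm -73.24 123.06 z 0.2315 ang 97.71 tilt -1.0 F [0.22 0.55 1.19] w -8.981070073997331e-05
dp [-0.2725  0.1611  0.0954] roll 0.2189
```

Request:
arm_command:
  dp:
    - [-0.2725,0.161,0.095]
    - [-0.2725,0.161,0.095]
    - [-0.2725,0.161,0.095]
    - [-0.2725,0.161,0.095]
    - [-0.2725,0.161,0.095]
    - [-0.2725,0.161,0.095]
    - [-0.2725,0.161,0.095]
    - [-0.2725,0.161,0.095]
    - [-0.2725,0.161,0.095]
    - [-0.2725,0.161,0.095]
  roll: [0.219,0.219,0.219,0.219,0.219,0.219,0.219,0.219,0.219,0.219]
  gripper: [1,1,1,1,1,1,1,1,1,1]

```text
t: 3.63
position: [0.6554, -0.0924, 0.1617]
ee_rot: [0.739, 0.673, 0.001, 0.001]
wrist_force: [-0.3, 0.1, 0.0]
width: 0.0003
```

```bash
python3 - <<'E'
from h import *
go(.0109+.080,-.0485,.097,84.58)
p,_=camera("top");cv2.imwrite("pics/t2.png",cv2.resize(p[110:290,200:400],None,fx=3,fy=3))
p,_=camera("side");cv2.imwrite("pics/s2.png",cv2.resize(p[130:300,210:380],None,fx=3,fy=3))
E
```

```text
t 3.6333 tool at scale mm 89.7 -45.61 z 0.1617 ang 84.65 tilt -1.0 F [-0.31  0.1   0.01] w 0.0002875873645602134
dp [-0.0039  0.0014  0.0862] roll 0.0012
```

View pics/s2.png

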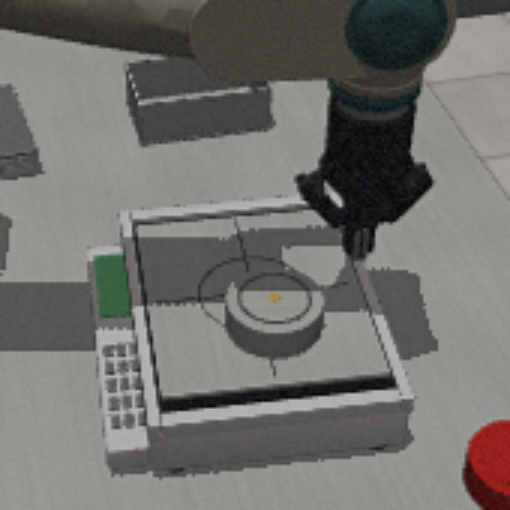

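Request:
arm_command:
  dp:
    - [-0.002,0.001,0.03]
    - [-0.002,0.001,0.06]
    - [-0.002,0.001,0.08]
    - [-0.002,0.001,0.086]
    - [-0.002,0.001,0.086]
    - [-0.002,0.001,0.086]
  roll: [0,0,0,0,0,0]
  gripper: [1,1,1,1,1,1]

```text
t: 4.23
position: [0.6564, -0.0946, 0.0973]
ee_rot: [0.739, 0.673, 0.001, 0.001]
wrist_force: [-0.8, 0.2, 0.4]
width: -0.0
```

```bash
python3 - <<'E'
from h import *
go(.0109+.048+.0145+.002,-.0485,.097,84.58)
p,_=camera("top");cv2.imwrite("pics/t3.png",cv2.resize(p[110:290,200:400],None,fx=3,fy=3))
E
```

```text
t 4.2333 tool at scale mm 90.87 -47.68 z 0.0973 ang 84.62 tilt -1.0 F [-0.78  0.2   0.41] w -3.805831597857829e-05
dp [-0.0011 -0.0206  0.0003] roll 0.0007
```

Request:
arm_command:
  dp:
    - [-0.001,-0.004,0]
    - [-0.001,-0.008,0]
    - [-0.001,-0.012,0]
    - [-0.001,-0.015,0]
    - [-0.001,-0.017,0]
    - [-0.001,-0.019,0]
    - [-0.001,-0.021,0]
    - [-0.001,-0.0225,0]
    - [-0.001,-0.024,0]
    - [-0.001,-0.0255,0]
  roll: [0,0,0,0,0,0,0,0,0,0]
  gripper: [1,1,1,1,1,1,1,1,1,1]

```text
t: 5.12
position: [0.6371, -0.0939, 0.0956]
ee_rot: [0.74, 0.673, 0.0, 0.0]
wrist_force: [2.4, -0.5, -0.9]
width: -0.0001
```

```bash
python3 - <<'E'
from h import *
go(.0109+.048+.0145+.002,-.0485,.097,84.58)
p=np.mean([camera("top")[0].astype(float) for _ in range(2)],0).astype(np.uint8)
T,gx,gy=warp("top",p,.12,MARK,YAW)
ye=cv2.GaussianBlur(T[...,2]-T[...,0],(0,0),3);ye[np.abs(gx)>.1]=0;ye[:,np.abs(gy)>.12]=0
d=np.where(ye>.5*ye.max(),ye,0);print(ye.max(),(d.sum(1)*gx).sum()/d.sum()*1e3,(d.sum(0)*gy).sum()/d.sum()*1e3)
cv2.imwrite("pics/t4.png",T[100:].astype(np.uint8))
E
```

```text
t 5.1167 tool at scale mm 71.59 -48.89 z 0.0956 ang 84.58 tilt -1.0 F [ 2.36 -0.46 -0.91] w -0.00010352258373138987
dp [ 0.0005  0.0051 -0.0019] roll 0.0
26.166798 -19.074650992325704 -51.14904354152458
```

Request:
arm_command:
  dp:
    - [0,-0.0012,0]
    - [0,-0.0024,0]
    - [0,-0.0036,0]
    - [0,-0.0048,0]
    - [0,-0.006,0]
    - [0,-0.0072,0]
    - [0,-0.0084,0]
    - [0,-0.0096,0]
    - [0,-0.0108,0]
    - [0,-0.012,0]
    - [0,-0.013,0]
    - [0,-0.0135,0]
  roll: [0,0,0,0,0,0,0,0,0,0,0,0]
  gripper: [1,1,1,1,1,1,1,1,1,1,1,1]

```text
t: 6.22
position: [0.6266, -0.0929, 0.0955]
ee_rot: [0.74, 0.673, 0.0, -0.0]
wrist_force: [2.3, -0.1, -1.4]
width: 0.0001
```

```bash
python3 - <<'E'
from h import *
go(0,-.15,.17,84.58)
E
```

```text
t 6.2167 tool at scale mm 61.1 -48.89 z 0.0955 ang 84.58 tilt -1.0 F [ 2.31 -0.06 -1.42] w 0.00013231107334453192
dp [-0.1348 -0.0815 -0.0993] roll -0.0
```

Request:
arm_command:
  dp:
    - [0,0.004,0]
    - [0,0.03,0]
    - [0,0.03,-0.04]
    - [0,0.03,-0.08]
    - [-0.03,0.02,-0.1]
    - [-0.08,0,-0.1]
    - [-0.13,-0.04,-0.1]
    - [-0.18,-0.08,-0.1]
    - [-0.2015,-0.0815,-0.1]
    - [-0.2015,-0.0815,-0.1]
    - [-0.2015,-0.0815,-0.1]
  roll: [0,0,0,0,0,0,0,0,0,0,0]
  gripper: [1,1,1,1,0.53,0.53,0.53,0.53,0.53,0.53,0.53]

```text
t: 7.13
position: [0.5509, -0.2387, 0.1707]
ee_rot: [0.741, 0.672, 0.0, -0.0]
wrist_force: [0.1, -0.7, -0.6]
width: 0.04
```

```bash
python3 - <<'E'
from h import *
measure("top",wy=-.05);measure("side",wy=-.05)
go(0,-.135,.097,84.58)
p,_=camera("top");cv2.imwrite("pics/t5.png",cv2.resize(p[110:290,200:400],None,fx=3,fy=3))
E
```

```text
mark [ 0.5703 -0.0386] yaw -0.0954 resid [-2.00000e-05 -1.00000e-04  3.63725e+01  3.17528e+01] 
gaps [array([-0.1438]), array([-0.1275]), array([0.1287]), array([0.1426])] 
weight rel (plug, mm) [ -0.54 -48.98] groove off [1.045204e+02 3.400000e-02 0.000000e+00 1.000000e-03] world [ 0.5651 -0.0873]
q mm 1.1882444724388985 gap 16.327057756102214 13.950568811224418
mark [ 0.5695 -0.0403] yaw -0.0926 resid [0.000000e+00 2.000000e-05 2.043975e+01 3.864567e+01] 
gaps [array([-0.1636, -0.1461]), array([-0.1296]), array([0.1255, 0.1337]), array([0.1387])] 
weight rel (plug, mm) [  4.23 -38.5 ] groove off [ 3.17364e+01  3.10000e-02  4.00000e-03 -4.00000e-03] world [ 0.5701 -0.079 ]
q mm 5.715335660411422 gap 16.409204166730945 4.978532845908101
t 7.5333 tool at scale mm 0.4 -199.21 z 0.1704 ang 84.66 tilt -1.0 F [ 0.63 -0.31  0.01] w 0.03999915012226486
dp [ 0.0856 -0.0004  0.0979] roll 0.0013
```

View pics/t5.png

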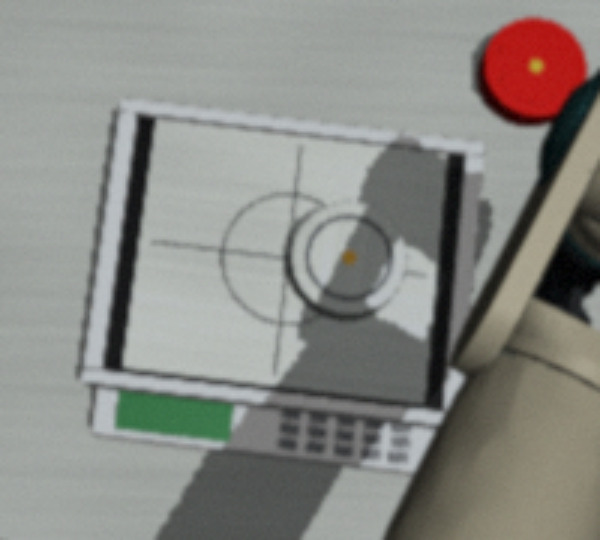

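Request:
arm_command:
  dp:
    - [0.04,-0.0008,0.03]
    - [0.08,-0.0008,0.06]
    - [0.0987,-0.0008,0.085]
    - [0.0987,-0.0008,0.095]
    - [0.0987,-0.0008,0.0965]
    - [0.105,-0.0008,0.0965]
    - [0.11,-0.0008,0.0965]
    - [0.115,-0.0008,0.0965]
    - [0.118,-0.0008,0.0965]
    - [0.12,-0.0008,0.0965]
    - [0.122,-0.0008,0.0965]
  roll: [0,0,0,0,0,0,0,0,0,0,0]
  gripper: [0.53,0.53,0.53,0.53,0.53,0.53,0.53,0.53,0.53,0.53,0.53]

```text
t: 8.5
position: [0.5598, -0.1466, 0.0987]
ee_rot: [0.74, 0.673, 0.0, 0.0]
wrist_force: [-0.1, -0.5, -0.3]
width: 0.0404
```

```bash
python3 - <<'E'
from h import *
go(0,-.052,.098,84.58)
p,_=camera("side");cv2.imwrite("pics/s6.png",cv2.resize(p[150:290,220:380],None,fx=4,fy=4))
E
```

```text
t 8.5 tool at scale mm -0.31 -108.59 z 0.0987 ang 84.57 tilt -1.0 F [-0.06 -0.5  -0.33] w 0.040416105501998284
dp [0.0755 0.0004 0.0009] roll -0.0001
```

View pics/s6.png

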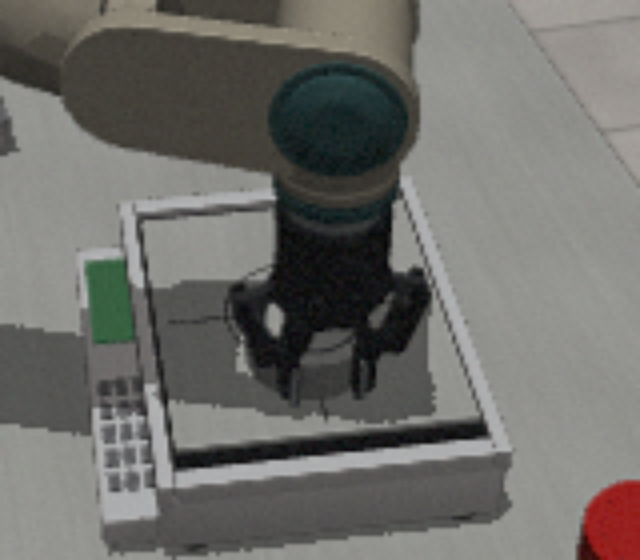

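Fingers straddle the weight's −y side (tips at about (290,400) and (365,395)) and are clear of the plate. Now pushing +y.

Request:
arm_command:
  dp:
    - [0.002,0,0]
    - [0.004,0,0]
    - [0.0055,0,0]
    - [0.007,0,0]
    - [0.0085,0,0]
    - [0.01,0,0]
    - [0.0115,0,0]
    - [0.013,0,0]
    - [0.0145,0,0]
    - [0.016,0,0]
    - [0.0175,0,0]
    - [0.019,0,0]
  roll: [0,0,0,0,0,0,0,0,0,0,0,0]
  gripper: [0.53,0.53,0.53,0.53,0.53,0.53,0.53,0.53,0.53,0.53,0.53,0.53]

```text
t: 9.55
position: [0.561, -0.1323, 0.0982]
ee_rot: [0.74, 0.673, -0.0, 0.0]
wrist_force: [-0.6, -3.2, -1.0]
width: 0.0401
```

```bash
python3 -c "
from h import *
go(0,-.052,.098,84.58)"
```

```text
t 9.55 tool at scale mm -0.53 -94.26 z 0.0982 ang 84.58 tilt -1.0 F [-0.62 -3.16 -0.99] w 0.040051866299172185
dp [0.0563 0.0007 0.0002] roll -0.0001
```

Request:
arm_command:
  dp:
    - [0.002,0,0]
    - [0.0043,0,0]
    - [0.0067,0,0]
    - [0.009,0,0]
    - [0.0113,0,0]
    - [0.0137,0,0]
    - [0.016,0,0]
    - [0.0183,0,0]
    - [0.0207,0,0]
    - [0.023,0,0]
    - [0.0253,0,0]
    - [0.027,0,0]
  roll: [0,0,0,0,0,0,0,0,0,0,0,0]
  gripper: [0.53,0.53,0.53,0.53,0.53,0.53,0.53,0.53,0.53,0.53,0.53,0.53]

```text
t: 10.55
position: [0.5629, -0.1119, 0.0982]
ee_rot: [0.74, 0.673, 0.0, -0.0]
wrist_force: [-0.2, -2.5, -0.6]
width: 0.0401
```

```bash
python3 -c "
from h import *
go(0,-.052,.098,84.58)"
```

```text
t 10.55 tool at scale mm -0.51 -73.8 z 0.0982 ang 84.59 tilt -1.0 F [-0.22 -2.53 -0.61] w 0.0400974006492984
dp [0.0291 0.0007 0.0002] roll 0.0002
```

Request:
arm_command:
  dp:
    - [0.002,0,0]
    - [0.0043,0,0]
    - [0.0067,0,0]
    - [0.009,0,0]
    - [0.0113,0,0]
    - [0.0137,0,0]
    - [0.016,0,0]
    - [0.0183,0,0]
    - [0.0207,0,0]
    - [0.023,0,0]
    - [0.025,0,0]
    - [0.0265,0,0]
  roll: [0,0,0,0,0,0,0,0,0,0,0,0]
  gripper: [0.53,0.53,0.53,0.53,0.53,0.53,0.53,0.53,0.53,0.53,0.53,0.53]

```text
t: 11.55
position: [0.5648, -0.0921, 0.0982]
ee_rot: [0.74, 0.673, 0.0, -0.0]
wrist_force: [-0.9, -3.1, 0.4]
width: 0.0399
```

```bash
python3 -c "
from h import *
go(0,-.052,.098,84.58)"
```

```text
t 11.55 tool at scale mm -0.53 -53.94 z 0.0982 ang 84.58 tilt -1.0 F [-0.85 -3.11  0.42] w 0.039899785046716145
dp [0.0026 0.0007 0.0002] roll 0.0001
```

Request:
arm_command:
  dp:
    - [0,0,0]
    - [-0.002,0,0]
    - [-0.006,0,0]
    - [-0.04,0,0]
    - [-0.08,0,0]
    - [-0.12,0,-0.05]
    - [-0.17,0,-0.1]
    - [-0.22,0,-0.15]
    - [-0.27,0,-0.2]
    - [-0.3,0,-0.2]
    - [-0.3,0,-0.2]
  roll: [0,0,0,0,0,0,0,0,0,0,0]
  gripper: [0.53,0.53,0.53,0.53,0.53,0.53,0.53,0.53,0.53,0.53,0.53]

```text
t: 12.47
position: [0.5431, -0.3205, 0.2524]
ee_rot: [0.741, 0.672, 0.001, 0.003]
wrist_force: [-0.0, 0.0, 0.5]
width: 0.0402
```

```bash
python3 - <<'E'
from h import *
go(0,-.12,.098,84.58)
measure("top")
p,_=camera("top");cv2.imwrite("pics/t7.png",cv2.resize(p[110:290,200:400],None,fx=3,fy=3))
E
```

```text
t 12.4667 tool at scale mm -0.51 -283.31 z 0.2524 ang 84.43 tilt -0.99998 F [-0.02  0.02  0.46] w 0.04015885451905016
dp [ 0.2184 -0.001   0.2052] roll -0.0025
mark [ 0.5706 -0.0348] yaw -0.0941 resid [-0.000000e+00  6.000000e-05  3.681416e+01  2.956201e+01] 
gaps [array([-0.147]), array([-0.1266]), array([0.1288]), array([0.1388])] 
weight rel (plug, mm) [-0.25 -5.09] groove off [1.29012e+02 3.45000e-02 0.00000e+00 0.00000e+00] world [ 0.5698 -0.0398]
q mm 5.174000112021779 gap 20.34621529265429 9.998215068610733
```

View pics/t7.png

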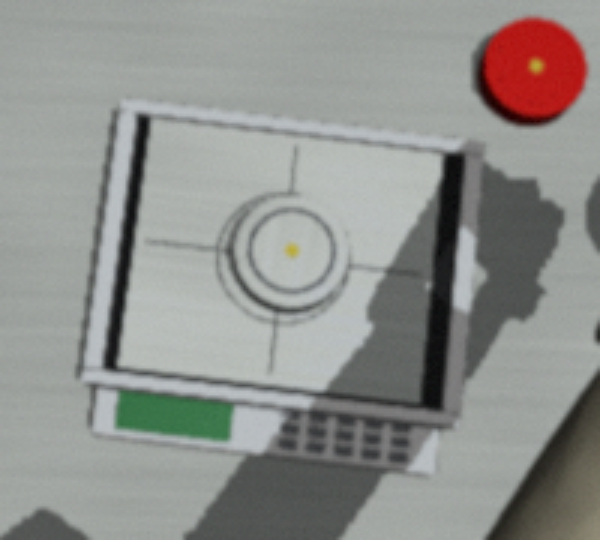

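Request:
arm_command:
  dp:
    - [0.05,-0.001,0.04]
    - [0.1,-0.001,0.08]
    - [0.15,-0.001,0.11]
    - [0.19,-0.001,0.15]
    - [0.218,-0.001,0.19]
    - [0.23,-0.001,0.2045]
    - [0.25,-0.001,0.2045]
    - [0.265,-0.001,0.2045]
    - [0.28,-0.001,0.2045]
    - [0.29,-0.001,0.2045]
    - [0.295,-0.001,0.2045]
    - [0.298,-0.001,0.2045]
  roll: [0,0,0,0,0,0,0,0,0,0,0,0]
  gripper: [0.53,0.53,0.53,0.53,0.53,0.53,0.53,0.53,0.53,0.53,0.53,0.53]

```text
t: 13.72
position: [0.5643, -0.0939, 0.0956]
ee_rot: [0.74, 0.673, 0.0, 0.001]
wrist_force: [-0.4, -3.8, 0.1]
width: 0.0398
```

```bash
python3 -c "
from h import *
go(-.0002,-.0486,.098,84.58)"
```

```text
t 13.7167 tool at scale mm -0.82 -55.73 z 0.0956 ang 84.59 tilt -1.0 F [-0.43 -3.78  0.05] w 0.03980302368228759
dp [ 0.0095  0.0008 -0.0032] roll 0.0001
```

Request:
arm_command:
  dp:
    - [0.0015,0,0]
    - [0.003,0,0]
    - [0.0045,0,0]
    - [0.006,0,0]
    - [0.0075,0,0]
    - [0.0085,0,0]
    - [0.0088,0,0]
    - [0.0088,0,0]
  roll: [0,0,0,0,0,0,0,0]
  gripper: [0.53,0.53,0.53,0.53,0.53,0.53,0.53,0.53]

```text
t: 14.38
position: [0.5649, -0.0874, 0.0952]
ee_rot: [0.74, 0.673, 0.0, 0.001]
wrist_force: [2.5, -4.7, 4.4]
width: 0.04
```

```bash
python3 -c "
from h import *
go(-.0002,-.0486,.098,84.58)"
```

```text
t 14.3833 tool at scale mm -0.89 -49.19 z 0.0952 ang 84.58 tilt -1.0 F [ 2.51 -4.7   4.45] w 0.04003328486761557
dp [ 0.0008  0.0009 -0.0038] roll -0.0001
```

Request:
arm_command:
  dp:
    - [-0.002,0,0]
    - [-0.006,0,0]
    - [-0.04,0,0]
    - [-0.08,0,0]
    - [-0.12,0,-0.05]
    - [-0.17,0,-0.1]
    - [-0.22,0,-0.15]
    - [-0.27,0,-0.2]
    - [-0.3,0,-0.2]
    - [-0.3,0,-0.2]
  roll: [0,0,0,0,0,0,0,0,0,0]
  gripper: [0.53,0.53,0.53,0.53,0.53,0.53,0.53,0.53,0.53,0.53]

```text
t: 15.22
position: [0.5426, -0.3146, 0.2478]
ee_rot: [0.74, 0.672, 0.0, 0.002]
wrist_force: [0.6, 0.5, 0.3]
width: 0.04
```

```bash
python3 - <<'E'
from h import *
go(0,.2,.2,84.58)
measure("top")
E
```

```text
t 15.2167 tool at scale mm -1.6 -277.54 z 0.2478 ang 84.47 tilt -1.0 F [0.55 0.5  0.29] w 0.03998891346089226
dp [0.6368 0.0007 0.0628] roll -0.0019
mark [ 0.5707 -0.035 ] yaw -0.0937 resid [-2.000000e-05  3.000000e-05  3.660043e+01  2.915745e+01] 
gaps [array([-0.1467]), array([-0.1266]), array([0.1287]), array([0.139])] 
weight rel (plug, mm) [-0.46 -4.87] groove off [1.292163e+02 3.450000e-02 0.000000e+00 0.000000e+00] world [ 0.5698 -0.0398]
q mm 4.902557852918987 gap 20.08898580397797 10.283870098139996
```

```bash
cat >> h.py <<'E'
def leftgap(k=3):
    p=np.mean([camera("top")[0].astype(np.float32) for _ in range(k)],0).mean(2)
    W,gx,gy=warp("top",p,.084,MARK,YAW);W8,_,_=warp("top",p,.080,MARK,YAW)
    for a,b in((-.09,-.03),(-.03,.03),(.03,.09)):
        r=(gx>a)&(gx<b);print("leftgap",a,np.round(cross(gy,W[r].mean(0),.115,.139,80),4),np.round(cross(gy,W8[r].mean(0),.138,.165,80),4))
E
python3 - <<'E'
from h import *
leftgap()
go(0,-.09,.099,84.58)
E
```

```text
leftgap -0.09 [0.1323] [0.1425]
leftgap -0.03 [0.1322] [0.1425]
leftgap 0.03 [0.1321] [0.1424]
t 15.5667 tool at scale mm -1.41 -272.45 z 0.2432 ang 84.69 tilt -1.0 F [0.35 0.68 0.3 ] w 0.04042993178148457
dp [0.2429 0.0028 0.1927] roll 0.0018
```

Request:
arm_command:
  dp:
    - [0.05,0.0028,0.04]
    - [0.1,0.0028,0.08]
    - [0.15,0.0028,0.11]
    - [0.19,0.0028,0.15]
    - [0.21,0.0028,0.185]
    - [0.225,0.0028,0.1927]
    - [0.243,0.0028,0.1927]
    - [0.255,0.0028,0.1927]
    - [0.267,0.0028,0.1927]
    - [0.275,0.0028,0.1927]
    - [0.279,0.0028,0.1927]
    - [0.281,0.0028,0.1927]
  roll: [0,0,0,0,0,0,0,0,0,0,0,0]
  gripper: [0.53,0.53,0.53,0.53,0.53,0.53,0.53,0.53,0.53,0.53,0.53,0.53]

```text
t: 16.57
position: [0.5658, -0.1018, 0.1014]
ee_rot: [0.74, 0.673, 0.001, 0.001]
wrist_force: [0.3, -0.3, 0.0]
width: 0.0399
```

```bash
python3 -c "
from h import *
go(0,-.047,.098,84.58)
leftgap(2)"
```

```text
t 16.5667 tool at scale mm 1.42 -63.46 z 0.1014 ang 84.57 tilt -1.0 F [ 0.32 -0.31  0.04] w 0.03992823955742336
dp [ 0.0219 -0.0019  0.0046] roll -0.0002
leftgap -0.09 [0.1322] [0.1426]
leftgap -0.03 [0.1321] [0.1425]
leftgap 0.03 [0.132] [0.1425]
```

Request:
arm_command:
  dp:
    - [0.003,-0.0019,0.002]
    - [0.005,-0.0019,0.003]
    - [0.007,-0.0019,0.003]
    - [0.009,-0.0019,0.003]
    - [0.011,-0.0019,0.003]
    - [0.013,-0.0019,0.003]
    - [0.015,-0.0019,0.003]
    - [0.017,-0.0019,0.003]
    - [0.0185,-0.0019,0.003]
    - [0.02,-0.0019,0.003]
    - [0.0215,-0.0019,0.003]
    - [0.0215,-0.0019,0.003]
  roll: [0,0,0,0,0,0,0,0,0,0,0,0]
  gripper: [0.53,0.53,0.53,0.53,0.53,0.53,0.53,0.53,0.53,0.53,0.53,0.53]

```text
t: 17.67
position: [0.5654, -0.0851, 0.098]
ee_rot: [0.74, 0.673, 0.0, -0.0]
wrist_force: [0.2, -1.3, -1.0]
width: 0.0401
```

```bash
python3 -c "
from h import *
go(0,-.047,.098,84.58)
leftgap(2)
go(0,-.047,.098,84.58)"
```

```text
t 17.6667 tool at scale mm -0.62 -46.88 z 0.098 ang 84.6 tilt -1.0 F [ 0.16 -1.31 -0.96] w 0.04012779081919157
dp [-0.0002  0.0008 -0.    ] roll 0.0003
leftgap -0.09 [0.1336] [0.1426]
leftgap -0.03 [0.1335] [0.1426]
leftgap 0.03 [0.1334] [0.1425]
t 17.7667 tool at scale mm -0.61 -46.9 z 0.0981 ang 84.59 tilt -1.0 F [-1.21 -0.84 -0.91] w 0.03999022874196349
dp [-0.0001  0.0008  0.0001] roll 0.0002
```

Request:
arm_command:
  dp:
    - [-0.002,0,0]
    - [-0.006,0,0]
    - [-0.04,0,0]
    - [-0.08,0,0]
    - [-0.12,0,-0.05]
    - [-0.17,0,-0.1]
    - [-0.22,0,-0.15]
    - [-0.27,0,-0.2]
    - [-0.3,0,-0.2]
    - [-0.3,0,-0.2]
  roll: [0,0,0,0,0,0,0,0,0,0]
  gripper: [0.53,0.53,0.53,0.53,0.53,0.53,0.53,0.53,0.53,0.53]

```text
t: 18.6
position: [0.5437, -0.3137, 0.2526]
ee_rot: [0.741, 0.672, 0.001, 0.003]
wrist_force: [0.2, 0.3, -0.2]
width: 0.0402
```

```bash
python3 - <<'E'
from h import *
measure("top");leftgap(1)
go(0,-.09,.099,84.58)
E
```

```text
mark [ 0.5706 -0.0346] yaw -0.094 resid [-3.000000e-05 -1.600000e-04  3.585621e+01  2.788550e+01] 
gaps [array([-0.1471]), array([-0.1266]), array([0.1288]), array([0.1385])] 
weight rel (plug, mm) [-0.23  3.89] groove off [1.286168e+02 3.450000e-02 0.000000e+00 5.000000e-04] world [ 0.5708 -0.0307]
q mm 5.398767181143779 gap 20.569846196065917 9.772311833778357
leftgap -0.09 [0.1329] [0.1425]
leftgap -0.03 [0.1327] [0.1425]
leftgap 0.03 [0.1326] [0.1424]
t 18.85 tool at scale mm -0.7 -271.31 z 0.2469 ang 84.62 tilt -1.0 F [ 0.06 -0.51 -0.01] w 0.04037152361719026
dp [0.2415 0.0014 0.1976] roll 0.0006
```

Request:
arm_command:
  dp:
    - [0.05,0.0012,0]
    - [0.1,0.0012,0]
    - [0.15,0.0012,0]
    - [0.2,0.0012,0]
    - [0.25,0.0012,0]
    - [0.3,0.0012,0]
    - [0.35,0.0012,0]
    - [0.4,0.0012,0]
    - [0.45,0.0012,0.02]
    - [0.482,0.0012,0.06]
    - [0.482,0.0012,0.1]
    - [0.482,0.0012,0.1]
  roll: [0,0,0,0,0,0,0,0,0,0,0,0]
  gripper: [0.53,0.53,0.53,0.53,0.53,0.53,0.53,0.53,0.53,0.53,0.53,0.53]

```text
t: 19.85
position: [0.5752, 0.0532, 0.1651]
ee_rot: [0.738, 0.675, -0.005, -0.004]
wrist_force: [0.0, -0.7, -1.9]
width: 0.0402
```

```bash
cat >> h.py <<'E'
def rightgap(k=2):
    p=np.mean([camera("top")[0].astype(np.float32) for _ in range(k)],0).mean(2)
    W,gx,gy=warp("top",p,.084,MARK,YAW);W8,_,_=warp("top",p,.080,MARK,YAW)
    for a,b in((-.09,-.03),(-.03,.03),(.03,.09)):
        r=(gx>a)&(gx<b);print("rightgap",a,np.round(cross(gy,W[r].mean(0),-.139,-.115,80),4),np.round(cross(gy,W8[r].mean(0),-.165,-.138,80),4))
E
python3 - <<'E'
from h import *
rightgap()
go(0,.078,.0985,84.58)
E
```

```text
rightgap -0.09 [-0.1249] [-0.1425]
rightgap -0.03 [-0.1248] [-0.1426]
rightgap 0.03 [-0.1248] [-0.1426]
t 19.95 tool at scale mm -0.85 89.95 z 0.1721 ang 84.66 tilt -0.99999 F [ 0.07 -1.03  0.23] w 0.040040140674246424
dp [-0.0159  0.0014  0.0981] roll 0.0014
```

Request:
arm_command:
  dp:
    - [-0.002,0.001,0.03]
    - [-0.004,0.001,0.06]
    - [-0.01,0.001,0.08]
    - [-0.013,0.001,0.09]
    - [-0.013,0.001,0.095]
    - [-0.013,0.001,0.098]
    - [-0.013,0.001,0.098]
    - [-0.013,0.001,0.098]
    - [-0.013,0.001,0.098]
  roll: [0,0,0,0,0,0,0,0,0]
  gripper: [0.53,0.53,0.53,0.53,0.53,0.53,0.53,0.53,0.53]

```text
t: 20.7
position: [0.5796, 0.0408, 0.1008]
ee_rot: [0.74, 0.673, 0.001, 0.001]
wrist_force: [-0.4, -0.3, 0.0]
width: 0.0404
```

```bash
python3 - <<'E'
from h import *
rightgap()
go(-.0006,.060,.0985,84.58)
E
```

```text
rightgap -0.09 [-0.1249] [-0.1425]
rightgap -0.03 [-0.1248] [-0.1426]
rightgap 0.03 [-0.1248] [-0.1426]
t 20.8 tool at scale mm 1.38 79.73 z 0.1003 ang 84.59 tilt -1.0 F [ 0.23 -0.14 -0.73] w 0.04032003166645527
dp [-0.0263 -0.0026  0.0024] roll 0.0002
```

Request:
arm_command:
  dp:
    - [-0.004,-0.0012,0]
    - [-0.008,-0.0024,0]
    - [-0.012,-0.0024,0]
    - [-0.014,-0.0024,0]
    - [-0.0165,-0.0024,0]
    - [-0.019,-0.0024,0]
    - [-0.0205,-0.0024,0]
    - [-0.022,-0.0024,0]
    - [-0.0235,-0.0024,0]
    - [-0.025,-0.0024,0]
    - [-0.0265,-0.0024,0]
    - [-0.0265,-0.0024,0]
  roll: [0,0,0,0,0,0,0,0,0,0,0,0]
  gripper: [0.53,0.53,0.53,0.53,0.53,0.53,0.53,0.53,0.53,0.53,0.53,0.53]

```text
t: 21.8
position: [0.5753, 0.0209, 0.0995]
ee_rot: [0.74, 0.673, 0.0, -0.0]
wrist_force: [0.2, -0.2, 0.2]
width: 0.04
```

```bash
python3 - <<'E'
from h import *
go(-.0006,.053,.0985,84.58)
rightgap()
E
```

```text
t 21.8 tool at scale mm -0.75 59.6 z 0.0995 ang 84.58 tilt -1.0 F [ 0.16 -0.18  0.2 ] w 0.03996829231813977
dp [-0.0088  0.0002  0.0014] roll 0.0
rightgap -0.09 [-0.1266] [-0.1425]
rightgap -0.03 [-0.1265] [-0.1425]
rightgap 0.03 [-0.1265] [-0.1426]
```

Request:
arm_command:
  dp:
    - [-0.0015,0,0]
    - [-0.003,0,0]
    - [-0.0045,0,0]
    - [-0.006,0,0]
    - [-0.0075,0,0]
    - [-0.009,0,0]
    - [-0.0105,0,0]
    - [-0.012,0,0]
    - [-0.0125,0,0]
    - [-0.0125,0,0]
  roll: [0,0,0,0,0,0,0,0,0,0]
  gripper: [0.53,0.53,0.53,0.53,0.53,0.53,0.53,0.53,0.53,0.53]

```text
t: 22.73
position: [0.5744, 0.0117, 0.0995]
ee_rot: [0.74, 0.673, 0.0, -0.0]
wrist_force: [-0.2, 2.1, -0.3]
width: 0.0399
```

```bash
python3 - <<'E'
from h import *
go(-.0006,.053,.0985,84.58)
rightgap()
E
```

```text
t 22.7333 tool at scale mm -0.77 50.31 z 0.0995 ang 84.58 tilt -1.0 F [-0.23  2.08 -0.32] w 0.03989402012352381
dp [0.0036 0.0002 0.0014] roll -0.0
rightgap -0.09 [-0.1355] [-0.1425]
rightgap -0.03 [-0.1355] [-0.1426]
rightgap 0.03 [-0.1355] [-0.1426]
```

Request:
arm_command:
  dp:
    - [-0.001,0,0]
    - [-0.002,0,0]
    - [-0.003,0,0]
    - [-0.0035,0,0]
    - [-0.0035,0,0]
  roll: [0,0,0,0,0]
  gripper: [0.53,0.53,0.53,0.53,0.53]

```text
t: 23.25
position: [0.5741, 0.009, 0.0995]
ee_rot: [0.74, 0.673, 0.0, 0.0]
wrist_force: [1.4, 3.1, 0.8]
width: 0.0405
```

```bash
python3 - <<'E'
from h import *
go(-.0006,.053,.0985,84.58)
rightgap()
E
```

```text
t 23.25 tool at scale mm -0.75 47.59 z 0.0995 ang 84.58 tilt -1.0 F [1.37 3.09 0.79] w 0.04054772053570972
dp [0.0072 0.0002 0.0013] roll -0.0
rightgap -0.09 [-0.1356] [-0.1425]
rightgap -0.03 [-0.1355] [-0.1426]
rightgap 0.03 [-0.1355] [-0.1426]
```

Request:
arm_command:
  dp:
    - [-0.0007,0,0]
    - [-0.0013,0,0]
    - [-0.0013,0,0]
    - [0.002,0,0]
    - [0.006,0,0]
    - [0.04,0,0]
    - [0.07,0,-0.03]
    - [0.1,0,-0.1]
    - [0.14,0,-0.14]
    - [0.18,0,-0.18]
    - [0.22,0,-0.2]
    - [0.22,0,-0.2]
  roll: [0,0,0,0,0,0,0,0,0,0,0,0]
  gripper: [0.53,0.53,0.53,0.53,0.53,0.53,0.53,0.53,0.53,0.53,0.53,0.53]

```text
t: 24.35
position: [0.5906, 0.1779, 0.2552]
ee_rot: [0.738, 0.674, 0.004, 0.002]
wrist_force: [-0.0, -0.1, 0.2]
width: 0.0404
```

```bash
python3 - <<'E'
from h import *
measure("top");rightgap(1)
go(-.0004,-.075,.25,84.58)
E
```

```text
mark [ 0.57   -0.0418] yaw -0.0946 resid [-3.000000e-05  5.000000e-05  3.458840e+01  3.117753e+01] 
gaps [array([-0.1392]), array([-0.1289]), array([0.1285]), array([0.146])] 
weight rel (plug, mm) [-0.44  0.94] groove off [ 1.229229e+02  3.450000e-02 -5.000000e-04  5.000000e-04] world [ 0.5696 -0.0409]
q mm -3.6065240801143177 gap 10.30774176119556 17.520789921424196
rightgap -0.09 [-0.1323] [-0.1425]
rightgap -0.03 [-0.1323] [-0.1425]
rightgap 0.03 [-0.1322] [-0.1425]
t 24.6 tool at scale mm -1.02 211.31 z 0.2475 ang 84.51 tilt -0.99999 F [-0.56 -0.59 -0.92] w 0.039921684990978694
dp [-0.3817  0.0013 -0.0027] roll -0.0012
```

Request:
arm_command:
  dp:
    - [-0.05,0.0012,0]
    - [-0.1,0.0012,0]
    - [-0.15,0.0012,0]
    - [-0.2,0.0012,0]
    - [-0.25,0.0012,0]
    - [-0.3,0.0012,0]
    - [-0.35,0.0012,0]
    - [-0.4,0.0012,0]
    - [-0.405,0.0012,0.04]
    - [-0.405,0.0012,0.09]
    - [-0.405,0.0012,0.1]
    - [-0.405,0.0012,0.1]
  roll: [0,0,0,0,0,0,0,0,0,0,0,0]
  gripper: [0.53,0.53,0.53,0.53,0.53,0.53,0.53,0.53,0.53,0.53,0.53,0.53]

```text
t: 25.6
position: [0.5594, -0.1296, 0.1701]
ee_rot: [0.74, 0.672, -0.002, -0.004]
wrist_force: [-0.4, -0.0, -0.3]
width: 0.04
```

```bash
python3 - <<'E'
from h import *
camera("top");camera("top")
go(-.0004,-.09,.0995,84.58);leftgap(1)
E
```

```text
t 25.7 tool at scale mm 0.22 -91.28 z 0.1756 ang 84.57 tilt -1.0 F [ 0.5  -0.48  0.32] w 0.04024512435492571
dp [ 0.0017 -0.0009  0.1014] roll -0.0001
leftgap -0.09 [0.1254] [0.1426]
leftgap -0.03 [0.1252] [0.1425]
leftgap 0.03 [0.1251] [0.1425]
```

Request:
arm_command:
  dp:
    - [0,-0.001,0.04]
    - [0,-0.001,0.07]
    - [0,-0.001,0.09]
    - [0,-0.001,0.098]
    - [0,-0.001,0.101]
    - [0.008,-0.001,0.101]
    - [0.016,-0.001,0.101]
    - [0.024,-0.001,0.101]
    - [0.03,-0.001,0.101]
    - [0.035,-0.001,0.101]
    - [0.035,-0.001,0.101]
  roll: [0,0,0,0,0,0,0,0,0,0,0]
  gripper: [0.53,0.53,0.53,0.53,0.53,0.53,0.53,0.53,0.53,0.53,0.53]

```text
t: 26.67
position: [0.564, -0.102, 0.0992]
ee_rot: [0.739, 0.673, 0.0, 0.0]
wrist_force: [0.5, 0.2, -0.7]
width: 0.0403
```

```bash
python3 - <<'E'
from h import *
go(-.0006,-.0555,.0995,84.58);leftgap(2)
E
```

```text
t 26.6667 tool at scale mm -0.41 -63.83 z 0.0992 ang 84.65 tilt -1.0 F [ 0.5   0.16 -0.7 ] w 0.04027079700612806
dp [ 0.0111 -0.0002 -0.0004] roll 0.0011
leftgap -0.09 [0.1254] [0.1426]
leftgap -0.03 [0.1252] [0.1425]
leftgap 0.03 [0.1251] [0.1425]
```

Request:
arm_command:
  dp:
    - [0.002,0,0]
    - [0.004,0,0]
    - [0.0055,0,0]
    - [0.0065,0,0]
    - [0.0075,0,0]
    - [0.0085,0,0]
    - [0.0095,0,0]
    - [0.01,0,0]
    - [0.01,0,0]
  roll: [0,0,0,0,0,0,0,0,0]
  gripper: [0.53,0.53,0.53,0.53,0.53,0.53,0.53,0.53,0.53]

```text
t: 27.52
position: [0.5644, -0.0954, 0.0988]
ee_rot: [0.74, 0.673, 0.0, -0.0]
wrist_force: [0.3, -0.6, -0.7]
width: 0.0398
```

```bash
python3 - <<'E'
from h import *
go(-.0006,-.0555,.0995,84.58);leftgap(2)
E
```

```text
t 27.5167 tool at scale mm -0.59 -57.23 z 0.0988 ang 84.59 tilt -1.0 F [ 0.3  -0.58 -0.73] w 0.03983807919732498
dp [ 0.0023 -0.     -0.001 ] roll 0.0002
leftgap -0.09 [0.1264] [0.1426]
leftgap -0.03 [0.1263] [0.1425]
leftgap 0.03 [0.1261] [0.1425]
```

Request:
arm_command:
  dp:
    - [0.0008,0,0]
    - [0.0016,0,0]
    - [0.0024,0,0]
    - [0.0031,0,0]
    - [0.0031,0,0]
    - [0.0031,0,0]
  roll: [0,0,0,0,0,0]
  gripper: [0.53,0.53,0.53,0.53,0.53,0.53]

```text
t: 28.12
position: [0.5646, -0.0931, 0.0988]
ee_rot: [0.74, 0.673, 0.0, -0.0]
wrist_force: [0.4, 0.1, -0.4]
width: 0.0399
```

```bash
python3 - <<'E'
from h import *
go(-.0006,-.0555,.0995,84.58);leftgap(2)
E
```

```text
t 28.1167 tool at scale mm -0.61 -54.94 z 0.0988 ang 84.59 tilt -1.0 F [ 0.39  0.06 -0.42] w 0.03985674958539193
dp [-0.0007  0.     -0.001 ] roll 0.0001
leftgap -0.09 [0.1286] [0.1426]
leftgap -0.03 [0.1285] [0.1426]
leftgap 0.03 [0.1283] [0.1425]
```

Plate is at mid-travel. Withdraw far and check.

Request:
arm_command:
  dp:
    - [-0.002,0,0]
    - [-0.006,0,0]
    - [-0.04,0,0]
    - [-0.08,0,0]
    - [-0.12,0,-0.05]
    - [-0.17,0,-0.1]
    - [-0.22,0,-0.15]
    - [-0.27,0,-0.2]
    - [-0.32,0,-0.25]
    - [-0.37,0,-0.25]
    - [-0.4,0,-0.25]
    - [-0.4,0,-0.25]
  roll: [0,0,0,0,0,0,0,0,0,0,0,0]
  gripper: [0.53,0.53,0.53,0.53,0.53,0.53,0.53,0.53,0.53,0.53,0.53,0.53]

```text
t: 29.22
position: [0.535, -0.3961, 0.2885]
ee_rot: [0.741, 0.672, -0.0, 0.002]
wrist_force: [0.2, -0.5, -1.5]
width: 0.0403
```

```bash
python3 - <<'E'
from h import *
measure("top");leftgap(1);rightgap(1);measure("side")
p,_=camera("top");cv2.imwrite("pics/t9.png",cv2.resize(p[110:290,200:400],None,fx=3,fy=3))
E
```

```text
mark [ 0.5703 -0.0386] yaw -0.0945 resid [-3.000000e-05 -1.000000e-04  3.735521e+01  3.216927e+01] 
gaps [array([-0.143]), array([-0.1286]), array([0.1286]), array([0.1426])] 
weight rel (plug, mm) [-0.34  0.91] groove off [1.275344e+02 3.450000e-02 0.000000e+00 0.000000e+00] world [ 0.57   -0.0377]
q mm 0.15004864487527803 gap 14.322056624365642 14.021959334615087
leftgap -0.09 [0.1286] [0.1426]
leftgap -0.03 [0.1285] [0.1425]
leftgap 0.03 [0.1284] [0.1425]
rightgap -0.09 [-0.1278] [-0.144]
rightgap -0.03 [-0.129] [-0.1433]
rightgap 0.03 [-0.1291] [-0.1424]
mark [ 0.5697 -0.0405] yaw -0.0938 resid [-4.000000e-05  2.000000e-05  2.047954e+01  3.396956e+01] 
gaps [array([-0.1629, -0.1454]), array([-0.1292]), array([0.1279, 0.1312]), array([0.1361])] 
weight rel (plug, mm) [-0.75  1.79] groove off [ 1.010196e+02  3.450000e-02  0.000000e+00 -1.000000e-03] world [ 0.5691 -0.0387]
q mm 5.671445192072549 gap 16.241034081725196 4.898143697580099
```

View pics/t9.png

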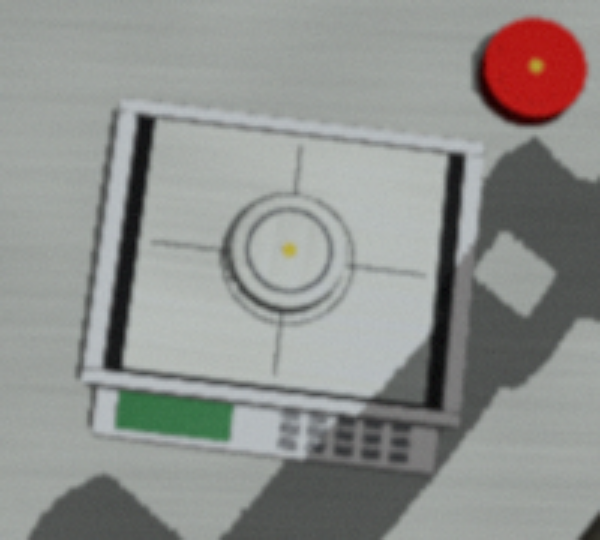

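```bash
python3 -c "
from station import *
print(sign_off(),state()['t'])"
```

```text
the job is handed in; nothing more can be done
the job is handed in; nothing more can be done
```

The job is handed in with the weight close to centred on the mark and the plate midway in its frame; sign-off reports no verdict. I first nudged the weight 11 mm along x. Then I pushed it with the two half-open fingers along y: three pushes from −y, one back from +y. Last, a light push from −y brought weight and plate back together.

**Last checks (top camera):**
- The weight sits about 1.0 mm from the mark (−0.3, +0.9 mm); the limit is 3 mm.
- The plate is about 0.2 mm from midway; the limit is 2.2 mm. The end gaps measure 14.3 and 14.0 mm.
- The arm is withdrawn and clear.
- The highest wrist force I read during any push was about 7 N (sideways and upward together). Forces were only read at the end of each move, so brief peaks in between were not seen.

**What failed or disagreed:**
- The second push from −y only carried the plate and left the weight where it was. The third overshot the mark by 3.9 mm, and the push from +y corrected that.
- The second push also showed an unexplained 4.4 N upward force on the tool; I put it down to vertical rubbing on the weight.
- The side camera puts the weight about 1.9 mm off the mark, still inside the limit. Its gap reading of about 5.7 mm disagrees with the top camera. I ignored it because its view of the +y gap does not work: it read about 4 mm even at the start.
- The gaps read about 2 mm narrower than the stated 16 mm at both ends, so I relied only on their difference.

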